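Key the knurled collar onto the spring-loaded mounting post and hold it home

ROBOT

A 7-joint arm with a two-finger parallel gripper is mounted at the origin on a cart in front of the work surface, level with it; the furniture and walls round the work are solid. World frame = base frame: x ahead of the robot, y to its left, z up, the work surface at z = 0. Lengths are in m, angles in rad, forces in N, time in s.
With the tool pointing down it reaches from about 0.4 to 0.9 m from the base axis. Payload 5.5 kg.
Tool frame: the origin (TCP) lies midway between the tips of the shut fingers; the grasp point (between the pads) lies 19 mm behind it; z points along the fingers, y is the line along which they close (so a half turn about z gives the same grasp; the last joint's range is limited). The gripper opens to 85 mm and grips with 20 to 120 N. Pads are 22 mm wide; open, the fingers measure 114 mm over their backs; the gripper's body (76 mm by 85 mm) begins 54 mm behind the grasp point. The pads swing forward as they close: fully open they stand 13 mm farther back than shut.
Start: joints at [1.521, 0.501, -0.427, 1.55, 0.221, 1.138, -0.21], TCP at [0.2, -0.618, 0.231] pointing down, gripper open.
Joint ranges: [-2.88, 2.88], [-0.31, 2.03], [-1.54, 1.56], [0.2, 2.42], [-1.41, 4.55], [0.19, 2.02], [-2.57, 2.57]. Speed limits (rad/s): [2.57, 2.57, 3.14, 3.14, 3.14, 3.14, 3.14].

INTERFACE

Orientations are given as a unit quaternion [x, y, z, w].
In Python, from cell import robot gives the robot as it stands. The module is installed in compiled form; this text tells all that it offers.
- The arm moves only by the shell command python3 -m handwheel 'ROWS' [OPENING] [FORCE]. ROWS is JSON, a list of rows, each a list of 2 entries, a list of its own where there are three numbers: the shift along the tool's x, y, z in mm, then the turn about the tool's z in degrees. In form: [[[dx, dy, dz], spin], ...]. A call has 1 to 12 rows; each row shifts and turns the commanded pose from where the row before left it, along the tool's axes as they then stand; what a row does not reach is not made up. A row lasts 1/10 s, in which the tool goes at most 50 mm and 8.59 degrees, less where a joint would pass 70% of its speed; a pose out of reach is approached as far as the arm can. A call with a gripper value outside its range is refused whole. OPENING is the opening, from 0 (shut) to 1 (fully open), set as the call begins (- or left out, the last holds). The fingers move at their own pace and stop on an object; FORCE is the grip in N (left out, the last holds). Time passes only in rows, so rows that do not move let the fingers close. It gives the time, the measured TCP pose, the force, the opening and the grip force at its end, in the units of the state.
- robot.state(): the state, without advancing time (a new reading comes with each control period).
- robot.capture(name): name is "side" or "top"; returns a dict with "frame" (400x640x3 uint8, blue, green, red), "range_z" (400x640 float32, m along the optical axis (not along the pixel's ray), 0 where there is no reading), "fx", "fy", "cx", "cy" (pixels), "R" (3x3) and "t" (3): a world point X has camera coordinates R X + t. Camera axes: x right, y down, z forward; pixel columns grow to the right and rows downward; lengths in m; the calibration is good to about 2 mm. A picture is of the moment at which its call begins.
- robot.hand_in(): hands the job in; it is judged then, once.
The state is a dict: "clock": time; "joint_pos": joint angles; "joint_vel": joint speeds; "joint_torque": joint torques, N m; "position": TCP position; "tool_rot": TCP orientation; "force": force on the tool from outside, world axes, zero at the start; "moment": the same for the moment, N m; "width": finger opening in m; "grip_force": force on a finger pad.
Only numpy, scipy, OpenCV 4.12 (cv2) and the standard library are available. Lean on these libraries where they do the work, as an engineer would, in place of code of your own. Each camera call takes 0.05 s, during which the arm holds its last target. There are 200 camera calls.

TASK

Fit the loose knurled collar, open end down, onto the upright mounting post and turn it until one pair of its hidden keyways drops over the post's cross-pin. Then push it fully home against the spring until it sits on the post's shoulder, and finish while still holding it pushed down there, as if I were about to tighten its set screw. Leave the loupe, the hammer and the seal stone where they are.

Things in the scene. Friction and masses are not known exactly. Their poses are not given: they have to be found in the camera images.
- mount_post: fixed dark-steel mounting post, upright. Origin: centre of its underside, on the post's axis; z up. Heights above the origin: flange 90 mm dia up to 20 mm, shoulder 56 mm dia up to 30 mm, bright post 24 mm dia up to 60 mm, then tapering to 16 mm dia at its flat tip at 68 mm. A cross-pin goes through the post and a spring ring lies round its foot.
- post_pin (a point): centre of the horizontal cross-pin, on the post's axis 46 mm above its origin. The pin is 6 mm square (flat top at 49 mm) and 38 mm long, so it sticks out 7 mm on both sides of the post. Its direction differs every time and is NOT given by the axes of this point or of the post.
- collar: loose knurled aluminium collar (a cap), 50 mm outer dia, 46 mm tall, 0.1 to 0.21 kg, upright on the table with its open end down; blind top with a small dark disc. Grip it across its diameter. Origin: centre of its open underside; z up along its axis. Underside heights above the post's origin: 49 mm resting on the pin, 38 mm dropped onto the free spring ring, 30 mm home on the shoulder.
- collar_top (a point): centre of the collar's top, 46 mm above its underside; axes are the collar's. Inside the collar: bore 26.8 mm dia, 41 mm deep; four keyways 9 mm wide, reaching out to 42 mm dia along its own +x, -x, +y and -y, open at the underside, 41 mm deep: some pair lines up with the pin somewhere within any quarter turn, and the play is about 5 degrees either way. A small dark set screw low on its side marks +x.
- spring_ring (a joint): aluminium ring round the foot of the post, 40 mm dia, top 38 mm above the post's origin when free. Value: how far it is pressed down in m, 0 = free, 0.008 = level with the shoulder. It resists with about 2 N at 0 and 8 N at 0.008 and springs back when let go.
- loupe: bystander: black eye loupe, 38 mm dia, 30 mm tall; origin at the centre of its underside
- small_hammer: bystander: small hammer lying on the table, 50x170x25 mm; origin at the centre of its underside
- seal_blank_7: bystander: cream seal stone with a knob top, standing, 19x19x56 mm; origin at the centre of its underside
Not all that is in view belongs to the job. There is more than one size of the collar; the job needs the smaller. There is more than one size of the mount_post; the one meant has the size given above.

How it is judged:
By the outcome, as a careful person would: the job done as asked, in the order asked, and still so for the second after the job is handed in, while the arm keeps its last pose, push and grip.
It also fails if it takes over 48 s, if anything falls off the work surface, if the arm or the gripper's body presses on something with over 40 N, if the wrist force passes 120 N, or if a joint passes its speed limit or range.

## Working session

There is one attempt and no reset: what is moved stays moved. The work goes in short steps, Python scripts to look and compute and a shell command to move; the robot and the scene stay as the last step left them, time stands still between calls to the robot, and variables do not carry over. Pictures are saved under pics/ and viewed, at most 10 in all, crops included, and the job is handed in when it is done.

```bash
mkdir -p pics; cat > h.py <<'E'
import numpy as np, cv2
from cell import robot
def grab(n):
    c=robot.capture(n); np.savez(f'pics/{n}.npz',**c); return c
def cloud(c):
    v,u=np.mgrid[0:400,0:640]; z=c['range_z']
    P=np.stack([(u-c['cx'])/c['fx']*z,(v-c['cy'])/c['fy']*z,z],-1)
    W=(P-np.asarray(c['t']))@np.asarray(c['R']); W[z==0]=np.nan; return W
def proj(c,X):
    p=np.asarray(c['R'])@X+c['t']; return c['fx']*p[0]/p[2]+c['cx'],c['fy']*p[1]/p[2]+c['cy']
E
python3 - <<'E'
from h import *
for n in('top','side'):
    c=grab(n); cv2.imwrite(f'pics/{n}0.png',c['frame']); print(n,c['fx'],np.round(-np.asarray(c['R']).T@c['t'],3),np.round(c['R'],2).tolist())
print(robot.state())
E
```

```text
top 472.3925365604865 [ 0.367 -0.022  1.245] [[-0.02, -1.0, 0.02], [-0.99, 0.02, -0.15], [0.15, -0.02, -0.99]]
side 485.5154969082506 [0.148 0.741 0.702] [[-0.9, -0.44, -0.02], [-0.25, 0.54, -0.8], [0.37, -0.71, -0.59]]
{'clock': 0.1, 'joint_pos': array([ 1.52120084,  0.50178429, -0.42679518,  1.55134311,  0.22078436,
        1.1382992 , -0.21030064]), 'joint_vel': array([ 1.80740832e-04, -1.14921077e-03, -6.61603882e-05, -2.14376384e-03,
       -5.71908011e-04,  1.41944456e-03, -1.04009362e-03]), 'joint_torque': array([-1.13268342e-02, -5.70808089e+01, -5.83857715e+00, -2.81743473e+01,
        1.05503225e-02,  5.64324946e-03, -2.13795914e-05]), 'position': array([ 0.19978576, -0.61787526,  0.23034401]), 'tool_rot': array([ 9.87792063e-01,  1.55775619e-01, -1.00579627e-04, -8.86871656e-04]), 'force': array([ 0.12145087, -1.34733761, -0.55941182]), 'moment': array([0.01898036, 0.02767158, 0.025718  ]), 'grip_force': 0.0, 'width': 0.08575101763516567}
```

View pics/top0.png

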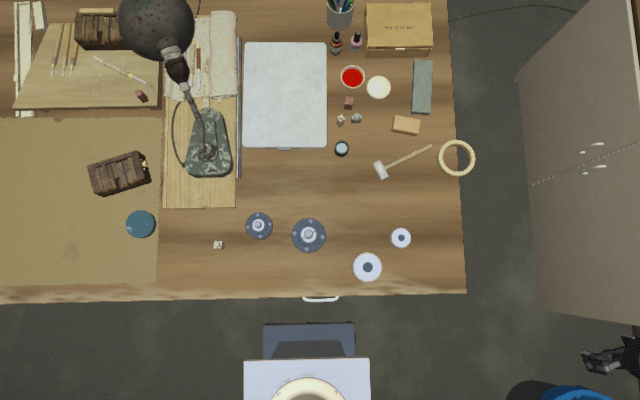

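View pics/side0.png

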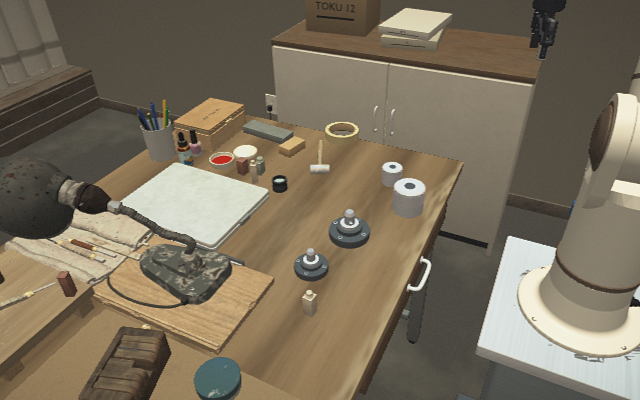

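The top view shows two collars, at (400,238) and (367,267), and two posts, at (259,226) and (308,236). The loupe is at (342,148), the hammer at (400,160), and a seal stone stands at (218,245) near the posts. The side view shows the collars at (392,174) and (408,197), and the posts at (311,262) and (349,226). Next I'll measure their sizes.

```bash
python3 - <<'E'
from h import *
c=dict(np.load('pics/top.npz')); W=cloud(c)
for n,(u,v),zr in [('colA',(400,238),(.035,.2)),('colB',(367,267),(.035,.2)),('postA flange',(259,226),(.012,.026)),('postB flange',(308,236),(.012,.03)),('postA',(259,226),(.05,.2)),('postB',(308,236),(.05,.2)),('stone',(218,245),(.02,.2)),('loupe',(342,148),(.015,.2))]:
    m=np.zeros((400,640),bool); m[v-25:v+25,u-25:u+25]=1
    m&=(W[...,2]>zr[0])&(W[...,2]<zr[1])
    lab=cv2.connectedComponents(m.astype(np.uint8))[1]
    l=np.bincount(lab[m]).argmax(); m=lab==l
    (cc,r)=cv2.minEnclosingCircle(W[m][:,:2].astype(np.float32)); P=W[m]
    print(n,m.sum(),'c',np.round(cc,4),'dia',round(2*r,4),'z',np.round(np.percentile(P[:,2],[5,50,95]),4),'eqdia',round(2*np.sqrt(m.sum()/np.pi)*np.median(c['range_z'][m])/c['fx'],4))
f=c['frame']; cv2.imwrite('pics/crop1.png',cv2.resize(f[195:295,200:420],None,fx=3.6,fy=3.6,interpolation=cv2.INTER_CUBIC))
s=dict(np.load('pics/side.npz'))['frame']; cv2.imwrite('pics/crop2.png',cv2.resize(s[150:320,280:440],None,fx=3.5,fy=3.5,interpolation=cv2.INTER_CUBIC))
E
```

```text
colA 317 c [ 0.4507 -0.2471] dia 0.0515 z [0.0415 0.0465 0.0505] eqdia 0.0511
colB 683 c [ 0.3784 -0.1567] dia 0.0732 z [0.0602 0.0661 0.07  ] eqdia 0.073
postA flange 405 c [0.4919 0.117 ] dia 0.0695 z [0.0132 0.0174 0.0247] eqdia 0.0591
postB flange 628 c [ 0.4641 -0.012 ] dia 0.0897 z [0.0169 0.0212 0.0287] eqdia 0.0733
postA 27 c [0.4914 0.1167] dia 0.0166 z [0.0508 0.0537 0.0568] eqdia 0.0148
postB 79 c [ 0.4655 -0.0126] dia 0.0346 z [0.0518 0.0658 0.0707] eqdia 0.0251
stone 72 c [0.4423 0.2167] dia 0.025 z [0.0271 0.0472 0.0572] eqdia 0.0241
loupe 246 c [ 0.7305 -0.0519] dia 0.0694 z [0.0187 0.0232 0.0269] eqdia 0.0474
```

View pics/crop1.png

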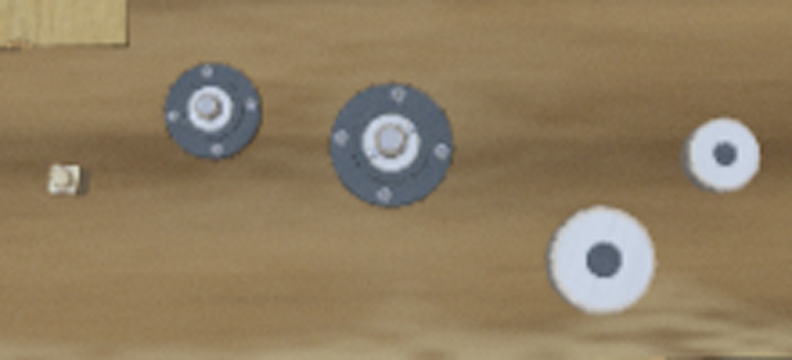

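View pics/crop2.png

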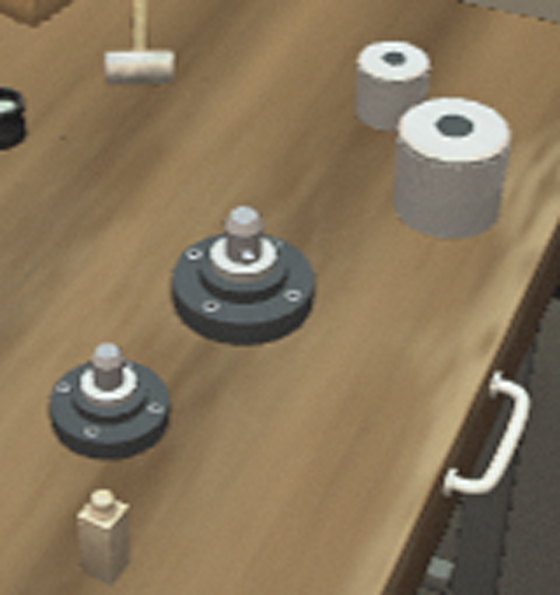

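Each description fits one candidate:
- **Collar:** A at top (400,238) measures 51 mm dia and 46 mm tall, which is the smaller one. B at (367,267) is 73 mm dia and 66 mm tall.
- **Post:** B at top (308,236) has a 90 mm flange and a tip at about 68 mm, so it is the one meant. A at (259,226) has a 70 mm flange and a tip at about 54 mm.

The enlarged crops confirm both choices: collar A at (725,153) and post B at (391,143) in crop 1. I'll move above collar A.

```bash
cat >> h.py <<'E'
from scipy.spatial.transform import Rotation as Ro
def go(x,y,z):
    s=robot.state(); M=Ro.from_quat(s['tool_rot']).as_matrix()
    print('t',s['clock'],'pos',np.round(s['position'],4),'tool x yaw',round(np.degrees(np.arctan2(M[1,0],M[0,0])),2),'tilt z',np.round(M[:,2],3),'need mm tool',np.round(1000*M.T@(np.array([x,y,z])-s['position']),1),'F',np.round(s['force'],1),'q',np.round(s['joint_pos'],2),'w',s['width'],s['grip_force'])
E
python3 -m handwheel '[[[25,-20,0],0],[[25,-20,0],0],[[25,-20,0],0],[[25,-20,0],0],[[25,-20,0],0],[[25,-20,0],0],[[25,-20,0],0],[[25,-20,0],0],[[25,-20,0],0],[[25,-20,0],0],[[25,-20,0],0],[[25,-20,0],0]]' 1 80
python3 -c "
from h import *
go(.4507,-.2471,.15)"
```

```text
clock: 1.3
position: [0.4119, -0.2965, 0.2311]
tool_rot: [0.988, 0.156, -0.0, -0.0]
force: [0.0, -1.0, -0.0]
width: 0.0855
grip_force: 0.0
t 1.3 pos [ 0.4119 -0.2965  0.2311] tool x yaw 17.91 tilt z [-0.  0. -1.] need mm tool [ 52.2 -35.1  81.1] F [ 0. -1. -0.] q [ 1.1   0.27 -0.61  1.9   0.18  1.03 -0.85] w 0.08549786524138947 0.0
```

```bash
python3 -m handwheel '[[[13,-9,20],0],[[13,-9,20],0],[[13,-9,25],0],[[13,-8,25],0],[[0,0,0],0],[[0,0,0],0]]' 
python3 - <<'E'
from h import *
go(.4507,-.2471,.012)
c=grab('side'); f=c['frame']; u,v=map(int,proj(c,np.array([.4507,-.2471,.046])))
for X in ([.4507,-.2471,.046],[.4507,-.2471,0]):
    p=proj(c,np.array(X)); cv2.circle(f,(int(p[0]),int(p[1])),1,(0,0,255),-1)
cv2.imwrite('pics/s1.png',cv2.resize(f[v-90:v+60,u-90:u+90],None,fx=4,fy=4))
E
```

```text
clock: 1.9
position: [0.4499, -0.2482, 0.1411]
tool_rot: [0.988, 0.156, -0.001, -0.001]
force: [0.0, -0.4, 0.1]
width: 0.0855
grip_force: 0.0
t 1.9 pos [ 0.4499 -0.2482  0.1411] tool x yaw 17.98 tilt z [-0.001  0.001 -1.   ] need mm tool [  1.2  -0.7 129.1] F [ 0.  -0.4  0.1] q [ 0.94  0.41 -0.59  1.96  0.3   0.86 -1.07] w 0.08550684407478869 0.0
```

View pics/s1.png

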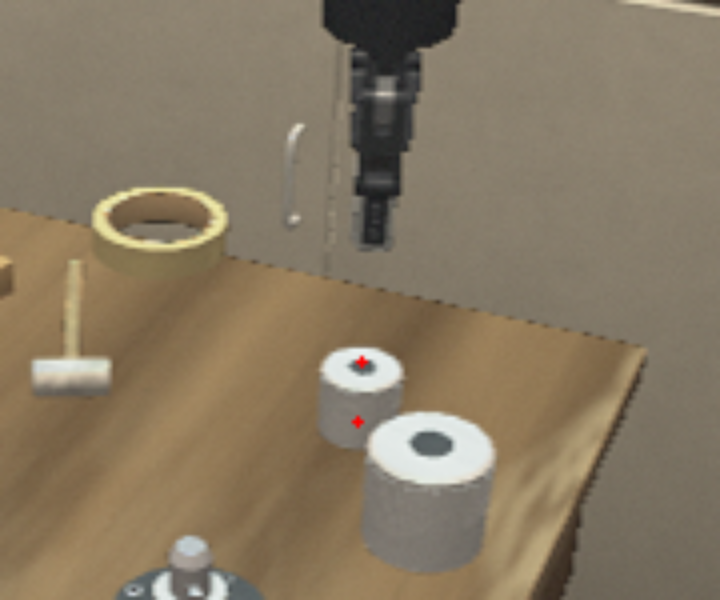

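The crop shows collar A upright at (362,397) under the open gripper. The projected centre falls on its dark disc at (363,365) to within about 1 px, so I'll go down and grip.

```bash
python3 -m handwheel '[[[1,-1,25],0],[[0,0,25],0],[[0,0,25],0],[[0,0,20],0],[[0,0,20],0],[[0,0,14],0],[[0,0,0],0],[[0,0,0],0]]' 
python3 -m handwheel '[[[0,0,0],0],[[0,0,0],0],[[0,0,0],0],[[0,0,0],0],[[0,0,0],0],[[0,0,0],0],[[0,0,0],0],[[0,0,0],0]]' 0 80
python3 -c "
from h import *
go(.4507,-.2471,.012)"
```

```text
clock: 2.75
position: [0.4514, -0.2479, 0.0131]
tool_rot: [0.988, 0.155, 0.0, 0.0]
force: [-0.9, 0.6, -1.0]
width: 0.0853
grip_force: 0.0
clock: 3.55
position: [0.4516, -0.2476, 0.0138]
tool_rot: [0.988, 0.156, 0.0, 0.001]
force: [-2.2, 0.9, 11.1]
width: 0.0485
grip_force: 81.1
t 3.55 pos [ 0.4516 -0.2476  0.0138] tool x yaw 17.94 tilt z [ 0.001 -0.001 -1.   ] need mm tool [-0.7 -0.7  1.8] F [-2.2  0.9 11.1] q [ 0.83  0.61 -0.47  2.02  0.47  0.61 -1.21] w 0.04854409966867058 81.05229142704047
```

```bash
python3 -m handwheel '[[[0,0,-15],0],[[0,0,-25],0],[[0,0,-30],0],[[0,0,-30],0],[[0,0,-30],0],[[0,0,-20],0],[[0,0,0],0]]' 
python3 -m handwheel '[[[6,-15,0],0],[[9,-24,0],0],[[9,-24,0],0],[[9,-24,0],0],[[9,-24,0],0],[[9,-24,0],0],[[9,-24,0],0],[[9,-24,0],0],[[9,-24,0],0],[[7,-13,0],0],[[0,0,0],0],[[0,0,0],0]]'
python3 - <<'E'
from h import *
go(.4645,-.0122,.1638)
c=grab('side'); f=c['frame'].copy(); u,v=map(int,proj(c,np.array([.4645,-.0122,.1])))
cv2.imwrite('pics/s2.png',cv2.resize(f[v-80:v+70,u-90:u+90],None,fx=4,fy=4,interpolation=cv2.INTER_CUBIC))
W=cloud(c); z=W[...,2]
# collar side points: radius about tcp
s=robot.state(); p=s['position']
m=(np.hypot(W[...,0]-p[0],W[...,1]-p[1])<.04)&(z>p[2]-.014)&(z<p[2]+.03); P=W[m]
from scipy.optimize import least_squares
r=least_squares(lambda q:np.hypot(P[:,0]-q[0],P[:,1]-q[1])-.025,p[:2],loss='soft_l1',f_scale=.002)
print('collar',m.sum(),np.round(r.x,4),'tcp',p, 'zmin',np.percentile(P[:,2],[0,5]))
# post from both views (side cloud; top from initial)
q0=np.array([.4645,-.0122])
m=(np.hypot(W[...,0]-q0[0],W[...,1]-q0[1])<.02)&(z>.04)&(z<.062); P=W[m]
r=least_squares(lambda q:np.hypot(P[:,0]-q[0],P[:,1]-q[1])-.012,q0,loss='soft_l1',f_scale=.001)
print('post side',m.sum(),np.round(r.x,4))
for (a,b,R) in((.014,.025,.045),):
    m=(np.hypot(W[...,0]-q0[0],W[...,1]-q0[1])<.06)&(z>a)&(z<b); print('flange side', cv2.minEnclosingCircle(W[m][:,:2].astype(np.float32)))
E
```

```text
clock: 4.25
position: [0.4531, -0.2481, 0.166]
tool_rot: [0.988, 0.156, 0.002, 0.002]
force: [1.0, 1.0, -1.1]
width: 0.0484
grip_force: 82.7
clock: 5.45
position: [0.4629, -0.0112, 0.1613]
tool_rot: [0.988, 0.157, -0.001, -0.0]
force: [0.8, -1.0, -1.7]
width: 0.0485
grip_force: 82.7
t 5.45 pos [ 0.4629 -0.0112  0.1613] tool x yaw 18.02 tilt z [-0.002  0.    -1.   ] need mm tool [ 1.2  1.4 -2.5] F [ 0.8 -1.  -1.7] q [ 0.6   0.31 -0.73  2.06  0.27  0.87 -1.54] w 0.04848512968441088 82.73497916408814
collar 441 [ 0.4632 -0.0084] tcp [ 0.46309489 -0.01204778  0.16146624] zmin [0.14748274 0.14975548]
post side 95 [ 0.4655 -0.0099]
flange side ((0.46491867303848267, -0.007060730364173651), 0.04629816114902496)
```

View pics/s2.png

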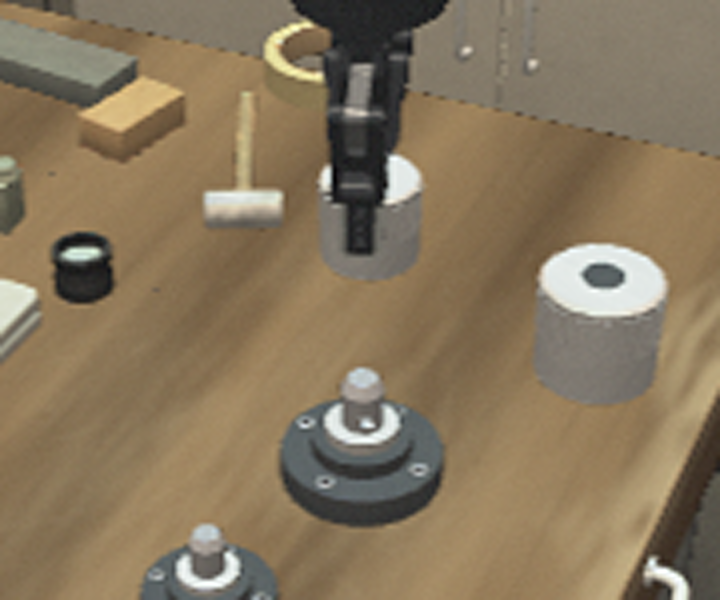

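The side view shows collar A held upright at (370,235), with its sides at columns 318 and 420. The post is below it with its tip at (363,382), sides at 342 and 384, and the near end of the cross-pin at (368,424). No set screw is visible on the near side. I'll compute the lateral offset from these edges, along with the pin azimuth.

```bash
python3 - <<'E'
from h import *
c=dict(np.load('pics/side.npz')); u0,v0=map(int,proj(c,np.array([.4645,-.0122,.1]))); o=np.array([u0-90,v0-80])
pix=lambda a,b:(o+np.array([a,b])/4-.375)
W=cloud(c)
for X in ([.463,-.012,.152],[.4648,-.0123,.055],[.4655,-.0099,.055]):
    p=proj(c,np.array(X)); print(X,(np.array(p)-o+.375)*4)
def ray(p,z):
    d=np.asarray(c['R']).T@np.array([(p[0]-c['cx'])/c['fx'],(p[1]-c['cy'])/c['fy'],1]); C=-np.asarray(c['R']).T@c['t']; return C+d*(z-C[2])/d[2]
print('tip centre at z.068 (363,376):',ray(pix(363,376),.068))
P=ray(pix(368,424),.046); print('pin end',P)
E
```

```text
[0.463, -0.012, 0.152] [369.20459775 242.4552935 ]
[0.4648, -0.0123, 0.055] [363.39817995 391.82291219]
[0.4655, -0.0099, 0.055] [360.40322946 394.01623344]
tip centre at z.068 (363,376): [ 0.46400045 -0.00945972  0.068     ]
pin end [0.45602728 0.00145158 0.046     ]
```

```bash
python3 -m handwheel '[[[2,1,15],0],[[0,0,20],0],[[0,0,20],0],[[0,0,14],0],[[0,0,0],0],[[0,0,0],0],[[0,0,0],0]]' 
python3 -c "
from h import *
go(.4648,-.0123,.0628)"
```

```text
clock: 6.2
position: [0.4671, -0.0121, 0.0939]
tool_rot: [0.988, 0.156, 0.001, 0.0]
force: [-0.1, 0.4, -1.4]
width: 0.0483
grip_force: 82.8
t 6.2 pos [ 0.4671 -0.0121  0.0939] tool x yaw 17.91 tilt z [ 0.001 -0.    -1.   ] need mm tool [-2.2 -0.5 31.1] F [-0.1  0.4 -1.4] q [ 0.52  0.43 -0.66  2.1   0.39  0.73 -1.64] w 0.048292022593925774 82.76944437995553
```

```bash
python3 -m handwheel '[[[-2,0,0],0],[[0,0,5],0],[[0,0,5],0],[[0,0,5],0],[[0,0,5],0],[[0,0,4],0],[[0,0,0],0],[[0,0,0],0]]' 
python3 -c "
from h import *
go(.4648,-.0123,.0628)"
```

```text
clock: 7.0
position: [0.4643, -0.0125, 0.0691]
tool_rot: [0.988, 0.156, -0.0, -0.0]
force: [-0.1, 1.1, -1.3]
width: 0.0487
grip_force: 82.8
t 7.0 pos [ 0.4643 -0.0125  0.0691] tool x yaw 17.94 tilt z [-0.  0. -1.] need mm tool [ 0.5 -0.1  6.3] F [-0.1  1.1 -1.3] q [ 0.5   0.47 -0.63  2.12  0.43  0.68 -1.68] w 0.0486947255794863 82.79893032624386
```

```bash
python3 -m handwheel '[[[0,0,2],0],[[0,0,2],0],[[0,0,2],0],[[0,0,1],0],[[0,0,0],0]]'; python3 -m handwheel '[[[0,0,1],0],[[0,0,0],0]]'
```

```text
clock: 7.5
position: [0.4645, -0.0124, 0.0627]
tool_rot: [0.988, 0.156, -0.0, 0.0]
force: [-2.6, 1.2, 6.0]
width: 0.0485
grip_force: 83.6
clock: 7.7
position: [0.4647, -0.0124, 0.0626]
tool_rot: [0.988, 0.156, 0.0, 0.001]
force: [-5.4, 0.7, 16.5]
width: 0.0488
grip_force: 84.6
```

The collar rests on the pin at TCP z 62.7 mm, where 62.8 was expected. Now I'll search by turning.

```bash
python3 -m handwheel '[[[0,0,0],3],[[0,0,0],3],[[0,0,0],3],[[0,0,0],3],[[0,0,0],3],[[0,0,0],3],[[0,0,0],3],[[0,0,0],3]]'
python3 -c "
from h import *
go(.4648,-.0123,.0628)
print(robot.state()['moment'])"
```

```text
clock: 8.5
position: [0.4654, -0.0128, 0.0625]
tool_rot: [0.999, -0.054, 0.001, 0.0]
force: [-2.7, 0.3, 11.4]
width: 0.0485
grip_force: 84.0
t 8.5 pos [ 0.4654 -0.0128  0.0625] tool x yaw -6.17 tilt z [ 0.002 -0.001 -1.   ] need mm tool [-0.7 -0.4 -0.3] F [-2.7  0.3 11.4] q [ 0.4   0.46 -0.51  2.12  0.37  0.64 -2.04] w 0.04846012086347703 84.02770835906267
[0.20243346 0.68646106 0.18403847]
```

```bash
python3 -m handwheel '[[[0,0,0],3],[[0,0,0],3],[[0,0,0],3],[[0,0,0],3],[[0,0,0],3],[[0,0,0],3],[[0,0,0],3],[[0,0,0],3]]'
python3 -c "
from h import *
go(.4648,-.0123,.0628)
print(robot.state()['moment'])"
```

```text
clock: 9.3
position: [0.4648, -0.0128, 0.0615]
tool_rot: [0.966, -0.26, 0.0, 0.0]
force: [-3.9, -0.8, 8.8]
width: 0.0486
grip_force: 84.1
t 9.3 pos [ 0.4648 -0.0128  0.0615] tool x yaw -30.12 tilt z [ 0.001 -0.001 -1.   ] need mm tool [-0.2 -0.5 -1.3] F [-3.9 -0.8  8.8] q [ 0.32  0.44 -0.41  2.13  0.3   0.63 -2.4 ] w 0.04863700430419869 84.10454291151837
[-0.53684642  0.91503303  0.00828324]
```

```bash
python3 -m handwheel '[[[0,0,1],0],[[0,0,0],0]]';python3 -m handwheel '[[[0,0,0],-3],[[0,0,0],-3],[[0,0,0],0]]'
```

```text
clock: 9.5
position: [0.4643, -0.0134, 0.0614]
tool_rot: [0.966, -0.26, -0.0, 0.001]
force: [-6.1, -1.5, 15.2]
width: 0.0484
grip_force: 84.7
clock: 9.8
position: [0.4649, -0.013, 0.0605]
tool_rot: [0.978, -0.208, 0.001, 0.0]
force: [1.0, 0.5, -1.2]
width: 0.0486
grip_force: 83.3
```

The force vanished and z dropped at about yaw -24, so it looks to be in the keyway. I'll press gently on to check.

```bash
python3 -m handwheel '[[[0,0,2],0],[[0,0,2],0],[[0,0,0],0]]'
```

```text
clock: 10.1
position: [0.4648, -0.0126, 0.0561]
tool_rot: [0.978, -0.209, 0.0, -0.0]
force: [0.9, 0.2, -1.7]
width: 0.0487
grip_force: 83.3
```

```bash
python3 -m handwheel '[[[0,0,2],0],[[0,0,2],0],[[0,0,0],0],[[0,0,0],0]]';python3 -m handwheel '[[[0,0,2],0],[[0,0,2],0],[[0,0,0],0],[[0,0,0],0]]';python3 -m handwheel '[[[0,0,2],0],[[0,0,1],0],[[0,0,0],0],[[0,0,0],0]]'; python3 -c "
from h import *
print(robot.state()['moment'])"
```

```text
clock: 10.5
position: [0.4647, -0.0125, 0.0522]
tool_rot: [0.978, -0.208, 0.0, -0.0]
force: [1.7, 1.4, -2.5]
width: 0.0488
grip_force: 83.2
clock: 10.9
position: [0.4647, -0.0125, 0.0485]
tool_rot: [0.978, -0.209, 0.0, -0.0]
force: [2.3, 1.6, 1.7]
width: 0.0485
grip_force: 83.6
clock: 11.3
position: [0.4647, -0.0125, 0.0454]
tool_rot: [0.978, -0.209, 0.0, -0.0]
force: [1.1, 0.6, 4.7]
width: 0.0484
grip_force: 83.7
[ 0.37468456 -0.1992421   0.08000875]
```

```bash
python3 -m handwheel '[[[0,0,1],0],[[0,0,1],0],[[0,0,0],0],[[0,0,0],0]]';python3 -m handwheel '[[[0,0,1],0],[[0,0,0],0],[[0,0,0],0]]';python3 -m handwheel '[[[0,0,1],0],[[0,0,0],0],[[0,0,0],0]]'
```

```text
clock: 11.7
position: [0.4648, -0.0126, 0.0438]
tool_rot: [0.978, -0.208, 0.0, 0.0]
force: [-0.6, 2.0, 9.0]
width: 0.0482
grip_force: 84.4
clock: 12.0
position: [0.4648, -0.0126, 0.0437]
tool_rot: [0.978, -0.208, 0.0, 0.0]
force: [-2.8, 1.9, 22.4]
width: 0.0485
grip_force: 85.6
clock: 12.3
position: [0.4648, -0.0126, 0.0437]
tool_rot: [0.978, -0.208, 0.001, 0.001]
force: [-7.8, 2.2, 34.8]
width: 0.0485
grip_force: 86.9
```

Hard stop at TCP z 43.7 mm, which matches home (30 + 13.8). I'll ease the push a little and check by camera.

```bash
python3 -m handwheel '[[[0,0,-1],0],[[0,0,0],0],[[0,0,0],0]]'; python3 - <<'E'
from h import *
c=grab('side'); f=c['frame']; u,v=map(int,proj(c,np.array([.4648,-.0123,.05])))
W=cloud(c); d=np.hypot(W[...,0]-.4648,W[...,1]+.0123); m=(d<.018)&(W[...,2]<.1)&(W[...,2]>.06); print('top z',np.percentile(W[m][:,2],[10,50,90]))
cv2.imwrite('pics/s3.png',cv2.resize(f[v-70:v+60,u-90:u+90],None,fx=4,fy=4,interpolation=cv2.INTER_CUBIC))
E
```

```text
clock: 12.6
position: [0.4648, -0.0126, 0.0437]
tool_rot: [0.978, -0.208, 0.0, 0.0]
force: [-3.7, 1.5, 22.1]
width: 0.0488
grip_force: 85.5
top z [0.07380266 0.07505901 0.07638986]
```

View pics/s3.png

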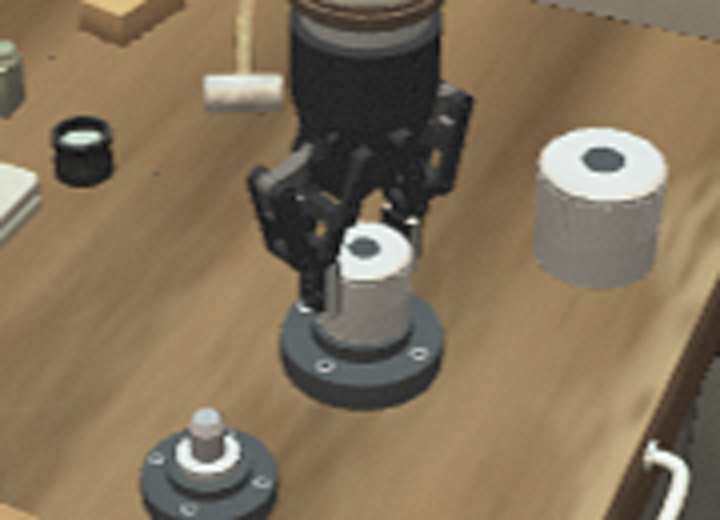

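The picture shows the collar (365,285) seated squarely on the shoulder with no gap, still gripped. Its top is at about 75–76 mm, as it should be at home. The loupe, the hammer and the other post and collar are undisturbed. Handing in while it is held down with about 22 N.

```bash
python3 -c "
from cell import robot
print(robot.hand_in())"
```

```text
the job is handed in; nothing more can be done
None
```

The smaller collar is keyed over the cross-pin and pushed home on the 90 mm-flange post's shoulder. It was handed in at about 12.6 s, still gripped and held down with about 22 N.

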